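Free the seized service key and open the bench valve

ROBOT

A 7-joint arm with a two-finger parallel gripper is mounted at the origin on the work surface. World frame = base frame: x ahead of the robot, y to its left, z up, the work surface at z = 0. Lengths are in m, angles in rad, forces in N, time in s.
With the tool pointing down it reaches from about 0.425 to 0.925 m from the base axis. Payload 6.8 kg.
Tool frame: the origin (TCP) lies midway between the tips of the shut fingers; the grasp point (between the pads) lies 19 mm behind it; z points along the fingers, y is the direction in which the jaws open and shut (so a half turn about z gives the same grasp; the last joint's range is limited). The gripper opens to 85 mm and grips with 20 to 120 N. Pads are 22 mm wide; open, the fingers measure 114 mm over their backs; the gripper's body (76 mm by 85 mm) begins 54 mm behind the grasp point. The pads swing forward as they close: fully open they stand 13 mm farther back than shut.
Start: joints at [1.217, 0.477, 0.022, 1.555, -0.011, 1.109, -0.083], TCP at [0.164, -0.655, 0.193] pointing down, gripper open.
Joint ranges: [-2.96, 2.96], [-0.34, 2.1], [-1.41, 1.46], [0.24, 2.44], [-1.37, 4.51], [0.17, 1.92], [-2.96, 2.96]. Speed limits (rad/s): [2.39, 2.39, 3.14, 3.14, 3.14, 3.14, 3.14].

INTERFACE

Orientations are given as a rotation vector (axis times angle).
In Python, from bench import r gives the robot as it stands. The module is installed in compiled form; this text tells all that it offers.
- The arm moves only by the tool apply_moves, never from a script. Its argument "plan" is a list that holds one entry, the list of rows, each a list of 7 numbers: the turn, a rotation vector about the tool's x, y, z scaled (see below), then the shift along the tool's x, y, z scaled (see below), then the closure, from -1 (fully open) to 1 (shut). In form: [[[wx, wy, wz, tx, ty, tz, grip], ...]]. A call has 1 to 12 rows; each row is the pose to reach, as a shift and turn from the pose commanded when the call began, along the tool's axes at that moment, turning the shorter way round; what a row does not reach only later rows make up. The controller multiplies each number of a shift by 0.4 m and each number of a turn by 180 degrees. A row lasts 1/12 s, in which the tool goes at most 41.7 mm and 7.16 degrees, less where a joint would pass 70% of its speed; a pose out of reach is approached as far as the arm can. A call with a number of a shift or a turn outside -1 to 1 is refused whole. A call with a gripper value outside its range is refused whole. The fingers move at their own pace and stop on an object; "force" is the grip in N (left out, the last holds). Time passes only in rows, so rows that repeat a pose let the fingers close. It gives the time, the measured TCP pose, the force and the opening at its end, in the units of the state.
- r.get_obs(): the state, without advancing time (a new reading comes with each control period).
- r.grab_frame(name): name is "side" or "top" or "wrist"; returns a dict with "pixels" (420x560x3 uint8, blue, green, red), "fx", "fy", "cx", "cy" (pixels), "pose" (4x4, takes a point from camera to world coordinates). Camera axes: x right, y up, looking along -z (the intrinsics and any distortion apply to the point x, -y, -z); pixel columns grow to the right and rows downward; lengths in m; the calibration is good to about 2 mm. A picture is of the moment at which its call begins. There is no depth.
- r.hand_in(): hands the job in, once; it reports no verdict.
The state is a dict: "clock": time; "joints": joint angles; "qvel": joint speeds; "tau": joint torques, N m; "tcp_pos": TCP position; "orientation": TCP orientation; "contact_force": force on the tool from outside, world axes, zero at the start; "moment": the same for the moment, N m; "grip_width": finger opening in m.
Only numpy, scipy, OpenCV 4.12 (cv2) and the standard library are available. Lean on these libraries where they do the work, as an engineer would, in place of code of your own. Each camera call takes 0.05 s, during which the arm holds its last target. There are 200 camera calls.

TASK

The T-handled valve key has seized in the rubber bush of its white storage block; a straight pull only lifts the whole block, so work the key out by twisting it to and fro while pulling gently, never letting the block come up out of its nest. Then put the key's blade fully into the slot of the shut bench valve, turn the valve anticlockwise all the way open, and leave the key standing upright in the slot. Leave the wash bottle, jar and beaker where they are.

Things in the scene. Friction and masses are not known exactly. Their poses are not given: they have to be found in the camera images.
- key_grip (a point): Loose steel T-key, 102 mm tall, about 0.15 kg, upright in the block at the start. Point: centre of its cross-bar; z up along the key, x along the bar (100 mm long, 16 wide, 22 tall). Below it: from 11 to 37 mm a neck 14 mm in diameter, from 37 to 67 mm a round collar 32 mm in diameter, then the blade. Same after a half turn about z.
- key_tip (a point): Lower end of the key's blade, on the key's axis, 91 mm under the bar's centre; axes as the bar's. The blade is 24 mm wide (along x, parallel to the bar), 10 mm thick (y) and 24 mm long, with a rounded tip.
- block_top (a point): Centre of the top face of the white plastic storage block, 110 x 110 x 70 mm tall, 0.75 kg, loose, standing on the table inside its nest; z up, x and y along its sides. With the key seated, the bar's centre is 41 mm above this point. The block must not rise by 12 mm or more.
- bush (a point): Middle of the sprung rubber bush in the block's well, 12 mm under its top. It rubs on the key's collar with 16 to 23 N, against the way the collar slides, until the key has risen 26 mm. A straight pull lifts the block. While the key is twisted (about 0.3 N m) it comes up easily: at 3 to 4 mm for each radian of twist, either way, the block stays down. Strokes of about 1 rad to and fro serve.
- nest: Grey plastic frame fixed to the table around the block's foot: four walls 14 mm high and 10 mm thick, with 1.5 mm play on each side of the block; it keeps the block from turning or sliding but not from being lifted. Origin at its centre on the table.
- valve_slot (a point): Square steel valve head, 56 x 56 mm, on a fixed round base; its top is 56 mm above the table. This point is the centre of the slot's mouth on the top face; it turns with the head; z up, x along the slot. The slot is 27 mm long (x), 13 mm wide (y) and 26 mm deep. With the key fully in, the collar's underside rests on the top face and the bar centre is 67 mm above this point. Key and slot fit either way round (half turn).
- valve_head (a joint): Turn of the valve head in rad: 0 shut, 1.3 fully open at its stop; grows anticlockwise seen from above. It starts between 0 and 0.25, takes about 0.15 N m and stays where it is left. The key has about 0.12 rad of play either way in the slot.
- washbottle_mid (a point): White plastic wash bottle with bent spout, 72 mm in diameter, 222 mm tall overall, loose; point on its axis 75 mm above the table. Bystander.
- jar_mid (a point): Low lidded jar, 72 mm in diameter, 66 mm tall, loose; point on its axis 33 mm above the table. Bystander.
- beaker_mid (a point): Clear plastic beaker, 84 mm in diameter, 105 mm tall, loose; point on its axis 52 mm above the table. Bystander.
Mind the look-alikes: they are no part of the job. What is shaped like the part that bears block_top but turquoise is not meant.

How it is judged:
On the way, in this order (a step that is already met when the one before it is completed fails the run):
1. the key is drawn out of the bush while the block stays down in its nest (z of key_grip in the frame of block_top above 0.07 m and height (world z) of block_top below 0.076 m and angle between block_top's own z axis and vertical below 0.08 rad), for 0.1 s.
2. the key's blade is fully in the slot of the valve, which is not yet open (z of key_grip in the frame of valve_slot between 0.055 and 0.073 m and horizontal distance between key_grip and valve_slot below 0.01 m and angle between key_grip's own z axis and vertical below 0.15 rad and value of joint valve_head below 0.6 rad), for 0.1 s.
At the end, for the whole second after the job is handed in: the key stands upright (within 0.15 rad) in the valve's slot with the collar within 6 mm of the head and 10 mm of the axis; the valve is turned beyond 1.1 rad of its 1.3; the block stands flat in its nest (within 6 mm of its height, 10 mm sideways) (z of key_grip in the frame of valve_slot between 0.055 and 0.073 m and horizontal distance between key_grip and valve_slot below 0.01 m and angle between key_grip's own z axis and vertical below 0.15 rad and height (world z) of block_top below 0.076 m and angle between block_top's own z axis and vertical below 0.08 rad and value of joint valve_head above 1.1 rad and horizontal distance between block_top and nest below 0.01 m); the robot touches nothing.
It fails at once if the block is lifted 12 mm or more, or tipped by more than 0.2 rad (height (world z) of block_top above 0.082 m or angle between block_top's own z axis and vertical above 0.2 rad).
It fails at once if a bystander is moved more than 30 mm or tipped (distance of any of washbottle_mid, jar_mid, beaker_mid from where it was at the start of the episode above 0.03 m or angle between any of washbottle_mid, jar_mid, beaker_mid's own z axis and vertical above 0.35 rad).
It also fails if it takes over 64 s, if anything falls off the work surface, if the arm or the gripper's body presses on something with over 40 N, if the wrist force passes 120 N, or if a joint passes its speed limit or range.

## Working session

There is one attempt and no reset: what is moved stays moved. The work goes in short steps, Python scripts to look and compute and a tool call to move; the robot and the scene stay as the last step left them, time stands still between calls to the robot, and variables do not carry over. Pictures are saved under pics/ and viewed, on a budget of 10 in all, crops included, one or two more only if the job needs it, and the job is handed in when it is done.

Besides the shell and the picture viewer there is one more tool, called after "Request:" as name(argument=value, ...), one argument or row to a line, values as JSON. apply_moves: Moves the arm, as the interface text tells. Its arguments: {"type":"object","properties":{"plan":{"type":"array","items":{"type":"array","items":{"type":"array","items":{"type":"number","minimum":-1,"maximum":1}}}},"force":{"type":"number"}},"required":["plan"]}

```bash
mkdir -p pics
cat > h.py <<'E'
import numpy as np, cv2
from bench import r
from scipy.spatial.transform import Rotation as R
def grab(n,f=None):
    d=r.grab_frame(n); d['pixels']=np.array(d['pixels'])
    if f: cv2.imwrite('pics/'+f,d['pixels']); np.savez('pics/'+f[:-4],**d)
    return d
def ray(d,u,v):
    P=np.array(d['pose']); w=P[:3,:3]@np.array([(u-d['cx'])/d['fx'],-(v-d['cy'])/d['fy'],-1.]); return P[:3,3],w/np.linalg.norm(w)
def onz(d,u,v,z):
    o,w=ray(d,u,v); return o+w*(z-o[2])/w[2]
def cross(a,b):
    (o,w),(p,x)=a,b; s=np.linalg.lstsq(np.c_[w,-x],p-o,rcond=None)[0]
    q1,q2=o+w*s[0],p+x*s[1]; return (q1+q2)/2,np.linalg.norm(q1-q2)
def proj(d,X):
    P=np.array(d['pose']); c=P[:3,:3].T@(np.array(X)-P[:3,3]); return d['cx']+d['fx']*c[0]/-c[2], d['cy']-d['fy']*c[1]/-c[2]
E
python3 - <<'E'
from h import *
o=r.get_obs(); print(o)
a=grab('side','s0.png');b=grab('top','t0.png');c=grab('wrist','w0.png')
for d in(a,b,c): print([k for k in d],d['fx'],d['fy'],d['cx'],d['cy'],np.round(d['pose'],3).tolist())
E
```

```text
{'clock': 0.0, 'joints': array([ 1.21689622,  0.47777389,  0.02230124,  1.55646023, -0.01154222,
        1.10932095, -0.08309435]), 'qvel': array([-0.00038167, -0.00052487,  0.00013601,  0.00047624,  0.00096413,
        0.0016162 ,  0.00188487]), 'tau': array([ 7.30100764e-04, -5.96436274e+01,  1.60831690e+00, -2.81185913e+01,
        1.24618207e-02,  9.42971790e-03, -5.51646302e-07]), 'tcp_pos': array([ 0.16410198, -0.65405268,  0.1923389 ]), 'orientation': array([-3.11609144e+00, -3.84974963e-01,  4.78753460e-04]), 'contact_force': array([-0.64237519, -1.08741638, -0.69020713]), 'moment': array([-0.0343963 ,  0.01751444,  0.02452334]), 'grip_width': 0.08514294246780574}
['pixels', 'fx', 'fy', 'cx', 'cy', 'pose'] 402.77426722350987 402.77426722350987 286.1028315268893 209.74769628707367 [[0.988, 0.115, -0.102, 0.499], [-0.154, 0.71, -0.687, -0.85], [-0.006, 0.694, 0.72, 0.984], [0.0, 0.0, 0.0, 1.0]]
['pixels', 'fx', 'fy', 'cx', 'cy', 'pose'] 448.91492735580266 448.91492735580266 278.3220655399873 209.50580070775817 [[-0.001, 0.996, -0.09, 0.505], [-1.0, -0.002, -0.021, -0.014], [-0.021, 0.09, 0.996, 1.16], [0.0, 0.0, 0.0, 1.0]]
['pixels', 'fx', 'fy', 'cx', 'cy', 'pose'] 337.5203822052702 337.5203822052702 276.6923764046356 207.35402866234816 [[0.243, 0.924, 0.297, 0.241], [-0.97, 0.232, 0.073, -0.636], [-0.002, -0.306, 0.952, 0.373], [0.0, 0.0, 0.0, 1.0]]
```

View pics/s0.png

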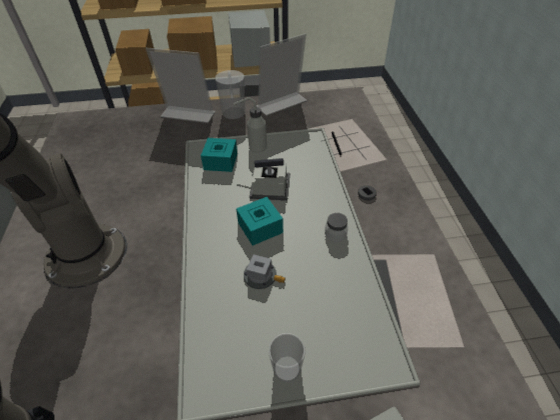

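View pics/t0.png

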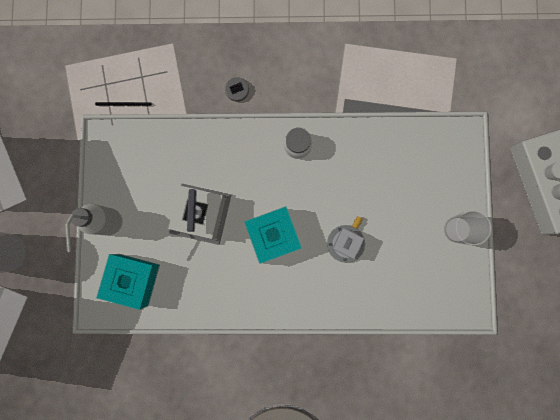

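The side view shows the key's block at about (270,180), the valve at (262,268), and two turquoise decoys. The top view shows the key bar at (191,210) and the valve head at (347,243). Next I'll enlarge both objects.

Run:
```python
import cv2,numpy as np
s=cv2.imread('pics/s0.png');t=cv2.imread('pics/t0.png')
def c(i,u,v,w=80,h=60): return cv2.resize(i[v-h//2:v+h//2,u-w//2:u+w//2],(400,300),interpolation=cv2.INTER_CUBIC)
cv2.imwrite('pics/c0.png',np.vstack([np.hstack([c(t,200,212),c(t,347,240)]),np.hstack([c(s,268,180),c(s,262,270)])]))
```

```text
(no output)
```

View pics/c0.png

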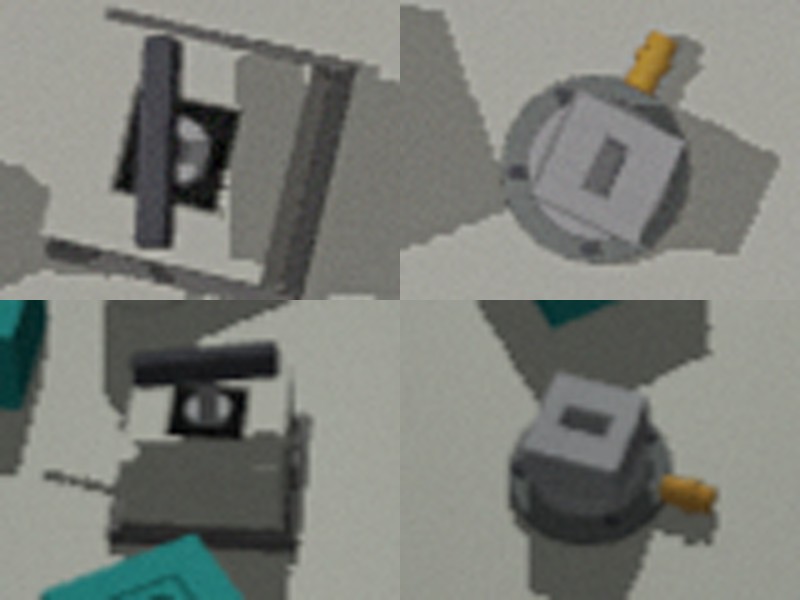

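Run:
```python
from h import *
s=dict(np.load('pics/s0.npz'));t=dict(np.load('pics/t0.npz'))
print('bar',cross(ray(t,191.4,210.4),ray(s,269.2,162.4)))
print('slot',cross(ray(t,348.2,243.4),ray(s,258,264.2)))
e=[onz(t,192,189.4,.122),onz(t,191,231.4,.122)];d=e[0]-e[1];print('bar ends',e,np.linalg.norm(d),np.arctan2(d[1],d[0]))
e=[onz(t,307+(615-400)/5,210+141/5,.056),onz(t,307+(595-400)/5,210+193/5,.056)];d=e[0]-e[1];print('slot',e,np.linalg.norm(d),np.arctan2(d[1],d[0]))
print('jar',onz(t,298,136,.066),'bottle',onz(t,82,217,.15),'beaker',onz(t,467,228,.0),'teal1',onz(t,272,233,.07),onz(t,125,280,.07))
o=r.get_obs();M=R.from_rotvec(o['orientation']).as_matrix();print(M)
```

```text
bar (array([0.59938076, 0.21216305, 0.11158335]), np.float64(0.002722975191979099))
slot (array([ 0.52027592, -0.16249342,  0.05426019]), np.float64(0.0015609407671770216))
bar ends [array([0.64644672, 0.20935291, 0.122     ]), array([0.54814086, 0.21002403, 0.122     ])] 0.09830815062197962 -0.006826779132024787
slot [array([ 0.53371992, -0.1668455 ,  0.056     ]), array([ 0.50836602, -0.1567258 ,  0.056     ])] 0.027298875882019954 -0.3797628018121113
jar [ 0.78684981 -0.0405632   0.066     ] bottle [0.58010025 0.45382208 0.15      ] beaker [ 0.56097044 -0.4739171   0.        ] teal1 [0.54616044 0.02369089 0.07      ] [0.43288832 0.37977898 0.07      ]
[[ 9.69950101e-01  2.43303578e-01 -4.12676780e-04]
 [ 2.43303916e-01 -9.69949199e-01  1.32506353e-03]
 [-7.78828142e-05 -1.38565138e-03 -9.99999037e-01]]
```

```bash
cat >> h.py <<'E'
def tgt(x,y,z,yaw,show=True):
    o=r.get_obs();M=R.from_rotvec(o['orientation'])
    T=R.from_euler('z',yaw)*R.from_matrix(np.diag([1.,-1,-1]))
    w=(M.inv()*T).as_rotvec()/np.pi; t=M.inv().apply(np.array([x,y,z])-o['tcp_pos'])/.4
    print('now',np.round(o['tcp_pos'],4),'j',np.round(o['joints'],2),'row',np.round(np.r_[w,t],4).tolist())
def st():
    o=r.get_obs();M=R.from_rotvec(o['orientation']).as_matrix()
    print('t',round(o['clock'],2),'p',np.round(o['tcp_pos'],4),'yaw',round(np.arctan2(M[1,0],M[0,0]),4),'tilt',np.round(M[:2,2],4),'F',np.round(o['contact_force'],1),'m',np.round(o['moment'],2),'w',round(o['grip_width'],4),'j',np.round(o['joints'],2))
E
python3 -c "
from h import *
tgt(.36,-.40,.24,-.1);tgt(.49,-.16,.2,-.38)"
```

```text
now [ 0.1641 -0.6542  0.1925] j [ 1.22  0.48  0.02  1.56 -0.01  1.11 -0.08] row [-0.0004, 0.0001, 0.1101, 0.6296, -0.4975, -0.118]
now [ 0.1641 -0.6542  0.1925] j [ 1.22  0.48  0.02  1.56 -0.01  1.11 -0.08] row [-0.0004, 0.0002, 0.1992, 1.0909, -1.0003, -0.0174]
```

Request:
apply_moves(
  plan=[
    [[0,0,0.11,0.63,-0.5,-0.118,-1],[0,0,0.11,0.63,-0.5,-0.118,-1],[0,0,0.15,0.78,-0.7,-0.118,-1],[0,0,0.15,0.78,-0.7,-0.118,-1],[0,0,0.15,0.78,-0.7,-0.118,-1],[0,0,0.2,0.95,-0.98,-0.1,-1],[0,0,0.2,0.95,-0.98,-0.1,-1],[0,0,0.2,1,-1,-0.02,-1],[0,0,0.2,1,-1,-0.02,-1],[0,0,0.2,1,-1,-0.02,-1],[0,0,0.2,1,-1,-0.02,-1],[0,0,0.2,1,-1,-0.02,-1]],
  ],
)

```text
clock: 1.15
tcp_pos: [0.4205, -0.2301, 0.2065]
orientation: [3.084, -0.598, 0.0]
contact_force: [0.1, -0.6, -1.0]
grip_width: 0.0855
```

```bash
python3 -c "
from h import *
st();tgt(.49,-.16,.2,-.38)"
```

```text
t 1.15 p [ 0.4205 -0.2301  0.2065] yaw -0.3828 tilt [ 0.0001 -0.0002] F [ 0.1 -0.6 -1. ] m [-0.01 -0.05 -0.03] w 0.0855 j [ 0.49  0.15 -0.14  1.99  0.02  1.01 -1.61]
now [ 0.4205 -0.2301  0.2065] j [ 0.49  0.15 -0.14  1.99  0.02  1.01 -1.61] row [0.0, -0.0001, -0.0009, 0.0957, -0.2275, 0.0163]
```

Request:
apply_moves(
  plan=[
    [[0,0,0,0.1,-0.23,0.016,-1],[0,0,0,0.1,-0.23,0.016,-1],[0,0,0,0.1,-0.23,0.016,-1],[0,0,0,0.1,-0.23,0.016,-1],[0,0,0,0.1,-0.23,0.016,-1]],
  ],
)

```text
clock: 1.57
tcp_pos: [0.4918, -0.1607, 0.1998]
orientation: [-3.085, 0.593, 0.001]
contact_force: [0.3, -0.6, -0.3]
grip_width: 0.0852
```

```bash
python3 -c "
from h import *
st();d=grab('wrist','w1.png');print(proj(d,[.5203,-.1625,.055]));tgt(.49,.0,.25,-.2);tgt(.57,.21,.25,0)"
```

```text
t 1.57 p [ 0.4918 -0.1607  0.1998] yaw -0.38 tilt [-0.0009  0.0002] F [ 0.3 -0.6 -0.3] m [-0.03 -0.01 -0.  ] w 0.0852 j [ 0.37  0.22 -0.2   1.91  0.05  1.02 -1.8 ]
(np.float64(267.08919482459106), np.float64(155.1130046100133))
now [ 0.4909 -0.162   0.1998] j [ 0.37  0.22 -0.2   1.91  0.05  1.02 -1.8 ] row [0.0002, 0.0003, -0.0581, -0.1535, -0.3749, -0.1256]
now [ 0.4909 -0.162   0.1998] j [ 0.37  0.22 -0.2   1.91  0.05  1.02 -1.8 ] row [0.0001, 0.0004, -0.1218, -0.1639, -0.9366, -0.126]
```

View pics/w1.png

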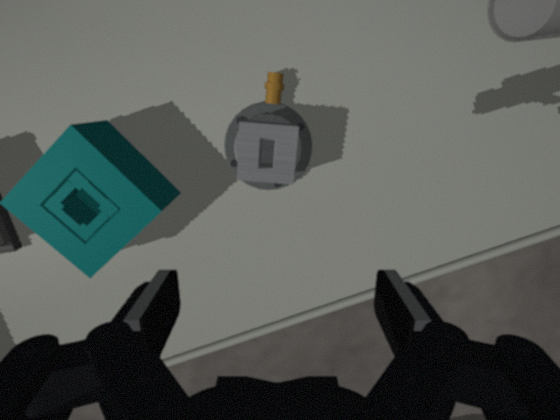

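The wrist view shows the slot at (266,153), with the head edges nearly upright in the image. I'll segment the slot and the head contour.

Run:
```python
from h import *
d=dict(np.load('pics/w1.npz'));g=cv2.cvtColor(d['pixels'],cv2.COLOR_BGR2GRAY)
roi=g[132:174,250:286]; print(np.percentile(roi,[5,50,95]))
print(g[150,236:304:2]); print(g[120:190:2,266])
th=cv2.threshold(roi,0,255,cv2.THRESH_OTSU+cv2.THRESH_BINARY_INV)[1]
for c in cv2.findContours(th,cv2.RETR_EXTERNAL,cv2.CHAIN_APPROX_NONE)[0]:
    if cv2.contourArea(c)<60: continue
    b=cv2.boxPoints(cv2.minAreaRect(c))+[250,132]; print(b.tolist())
    W=np.array([onz(d,u,v,.056) for u,v in b]); print('centre',W.mean(0)); 
    for i in range(4): e=W[(i+1)%4]-W[i]; print(np.linalg.norm(e),np.arctan2(e[1],e[0]))
```

```text
[ 60.  99. 104.]
[105 103  97 102 100 101  99 102 100  99 102  90  59  65  65  63  64  65
  64  99 104 100 102 100 100 102 106 100 101 104  88  70  66  53]
[ 67  57  92 102  99 103 101 103  98  88  67  63  66  65  61  63  65  69
  64  67  68  61  50  56  84  96 102 103 103 104 100  90  75  75  80]
[[257.3654818534851, 167.88325119018555], [259.51776695251465, 137.75126886367798], [274.01522636413574, 138.78680038452148], [271.86294174194336, 168.91878128051758]]
centre [ 0.52233914 -0.16190083  0.056     ]
0.029019572404139517 -0.46823109051938916
0.013768953667853252 -2.0214355107282715
0.02904253538092031 2.686509591286704
0.014150401951198335 1.1182373012842093
```

Request:
apply_moves(
  plan=[
    [[0,0,-0.06,-0.15,-0.37,-0.125,-1],[0,0,-0.06,-0.15,-0.37,-0.125,-1],[0,0,-0.06,-0.15,-0.37,-0.125,-1],[0,0,-0.12,-0.16,-0.94,-0.126,-1],[0,0,-0.12,-0.16,-0.94,-0.126,-1],[0,0,-0.12,-0.16,-0.94,-0.126,-1],[0,0,-0.12,-0.16,-0.94,-0.126,-1],[0,0,-0.12,-0.16,-0.94,-0.126,-1],[0,0,-0.12,-0.16,-0.94,-0.126,-1],[0,0,-0.12,-0.16,-0.94,-0.126,-1],[0,0,-0.12,-0.16,-0.94,-0.126,-1],[0,0,-0.12,-0.16,-0.94,-0.126,-1]],
  ],
)

```text
clock: 2.62
tcp_pos: [0.5726, 0.2098, 0.2501]
orientation: [3.14, -0.01, -0.001]
contact_force: [0.5, -1.4, -0.7]
grip_width: 0.0857
```

```bash
python3 -c "
from h import *
st();d=grab('wrist','w2.png');print(proj(d,[.598,.211,.112]));tgt(.598,.211,.16,0)"
```

```text
t 2.62 p [0.5726 0.2098 0.2501] yaw -0.0061 tilt [-0.0008 -0.0012] F [ 0.5 -1.4 -0.7] m [-0.05  0.02  0.04] w 0.0857 j [-0.12  0.36 -0.44  1.63  0.16  1.19 -2.17]
(np.float64(274.55377315646786), np.float64(157.9459226315378))
now [0.5727 0.2085 0.2501] j [-0.12  0.36 -0.44  1.63  0.16  1.19 -2.17] row [0.0006, 0.0002, -0.0025, 0.0634, -0.0073, 0.2253]
```

View pics/w2.png

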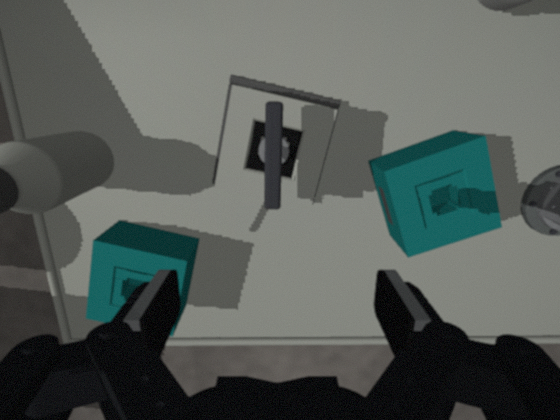

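The wrist view shows the key bar upright in the image, from about (274,102) to (273,208). That puts it close to tool x, in the white block between the two turquoise ones.

Run:
```python
from h import *
d=dict(np.load('pics/w2.npz'));g=cv2.cvtColor(d['pixels'],cv2.COLOR_BGR2GRAY)
print(g[110,255:292:2],g[200,255:292:2])
m=np.zeros_like(g);m[98:212,262:286]=(g[98:212,262:286]<75)
L=[];
for v in list(range(106,118))+list(range(185,204)):
    u=np.where(m[v,:])[0]; L.append((u.mean(),v,len(u)))
p=np.polyfit([l[1] for l in L],[l[0] for l in L],1);print(p,[l[2] for l in L]); c=np.where(m[:,273])[0];print(c.min(),c.max())
a,b=[onz(d,np.polyval(p,v),v,.122) for v in(c.min(),c.max())];print(a,b,(a+b)/2,np.arctan2(*(a-b)[1::-1]))
t=dict(np.load('pics/t0.npz'));print('tri',cross(ray(d,np.polyval(p,c.mean()),(c.min()+c.max())/2),ray(t,191.4,210.4)))
st()
```

```text
[136 138 138 136 137  94  55  53  53  52  52  52  51  40 107 134 135 137
 134] [135 136 137 137 126  63  53  53  50  53  55  50  48 119 136 134 134 134
 134]
[-2.20635887e-02  2.76430564e+02] [17, 17, 17, 17, 17, 17, 17, 17, 17, 17, 16, 17, 16, 16, 16, 16, 16, 16, 16, 15, 15, 15, 15, 15, 15, 15, 15, 15, 15, 15, 16]
102 208
[0.64872653 0.21085396 0.122     ] [0.55136969 0.21394563 0.122     ] [0.60004811 0.2123998  0.122     ] -0.03174539845107441
tri (array([0.59912035, 0.21310314, 0.10451089]), np.float64(0.0015242460595376187))
t 2.67 p [0.5727 0.2085 0.2501] yaw -0.008 tilt [-0.0007 -0.002 ] F [-0.8 -0.5 -1.3] m [-0.05 -0.03  0.  ] w 0.0856 j [-0.12  0.36 -0.44  1.63  0.16  1.19 -2.17]
```

Request:
apply_moves(
  plan=[
    [[0,0,0.004,0.066,-0.009,0.2,-1],[0,0,0.004,0.066,-0.009,0.2,-1],[0,0,0.004,0.066,-0.009,0.28,-1],[0,0,0.004,0.066,-0.009,0.34,-1],[0,0,0.004,0.066,-0.009,0.37,-1],[0,0,0.004,0.066,-0.009,0.395,-1],[0,0,0.004,0.066,-0.009,0.395,-1],[0,0,0.004,0.066,-0.009,0.395,0],[0,0,0.004,0.066,-0.009,0.395,1],[0,0,0.004,0.066,-0.009,0.395,1],[0,0,0.004,0.066,-0.009,0.395,1],[0,0,0.004,0.066,-0.009,0.395,1]],
  ],
  force=110,
)

```text
clock: 3.67
tcp_pos: [0.5995, 0.2148, 0.0935]
orientation: [-3.141, 0.028, -0.002]
contact_force: [0.0, 0.1, 0.0]
grip_width: 0.0256
```

```bash
python3 -c "
from h import *
st()"
```

```text
t 3.67 p [0.5995 0.2148 0.0935] yaw -0.0181 tilt [0.0015 0.0004] F [0.  0.1 0. ] m [-0.05 -0.01 -0.05] w 0.0256 j [-0.15  0.55 -0.4   1.72  0.26  0.92 -2.24]
```

Request:
apply_moves(
  plan=[
    [[0,0,0,0,0,0,1],[0,0,0,0,0,0,1],[0,0,0,0,0,0,1],[0,0,0,0,0,0,1]],
  ],
)

```text
clock: 4.0
tcp_pos: [0.5989, 0.2146, 0.0925]
orientation: [3.141, -0.028, -0.0]
contact_force: [-0.6, 0.0, 1.0]
grip_width: -0.0001
```

```bash
python3 -c "
from h import *
st()"
```

```text
t 4.0 p [0.5989 0.2146 0.0925] yaw -0.0181 tilt [-0.0001 -0.0001] F [-0.6  0.   1. ] m [-0.02  0.05  0.06] w -0.0001 j [-0.15  0.55 -0.4   1.72  0.26  0.92 -2.24]
```

The fingers shut on nothing, so I'll look.

```bash
python3 -c "
from h import *
a=grab('side','s3.png')['pixels'];w=grab('wrist','w3.png')['pixels']
c=cv2.resize(a[110:230,190:350],(560,420),interpolation=cv2.INTER_CUBIC)
t=grab('top','t3.png')['pixels'];tc=cv2.resize(t[150:270,120:280],(400,300),interpolation=cv2.INTER_CUBIC)
cv2.imwrite('pics/c3.png',np.vstack([np.hstack([cv2.resize(c,(400,300)),tc]),np.hstack([cv2.resize(w,(400,300)),cv2.resize(w[60:285,130:430],(400,300))])]))"
```

```text
(no output)
```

View pics/c3.png

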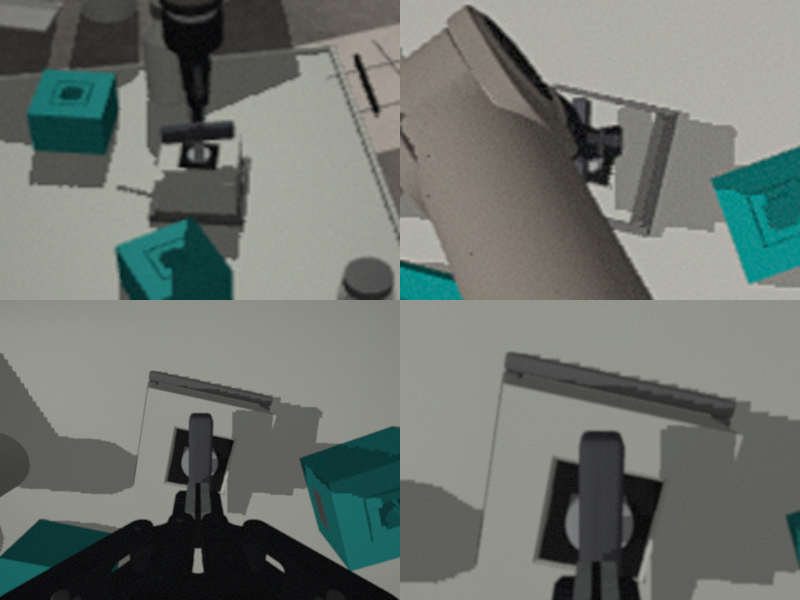

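The wrist crop shows the shut fingertips at about (278,247), below the middle of the bar in the image and seemingly not straddling it. I'll check this against projected points.

```bash
python3 -c "
from h import *
d=dict(np.load('pics/w3.npz'));s=dict(np.load('pics/s3.npz'));t=dict(np.load('pics/t3.npz'))
o=r.get_obs();p=o['tcp_pos'];print(p)
print('tcp',proj(d,p),proj(s,p),proj(t,p),'tcp+20mm',proj(d,p+[0,0,.02]))
for x in(.549,.599,.649): print(proj(d,[x,.212,.122]),proj(d,[x,.212,.10]),proj(s,[x,.212,.122]),proj(t,[x,.212,.122]))
for z in (.09,.11,.13,.15):print(z,proj(d,[.599,.2146,z]),proj(s,[.599,.2146,z]))
w=d['pixels'][60:285,205:355];a=s['pixels'][140:200,235:315]
cv2.imwrite('pics/c4.png',np.hstack([cv2.resize(w,(400,600),interpolation=cv2.INTER_CUBIC),cv2.resize(a,(400,600//2),interpolation=cv2.INTER_CUBIC).repeat(1,0) if 0 else cv2.copyMakeBorder(cv2.resize(a,(400,300),interpolation=cv2.INTER_CUBIC),0,300,0,0,cv2.BORDER_CONSTANT)]))
"
```

```text
[0.59892271 0.21460501 0.09252196]
tcp (np.float64(275.61778677527406), np.float64(241.1655042682957)) (np.float64(268.78860649011966), np.float64(166.34943292920295)) (np.float64(192.0967923284814), np.float64(210.72652377449518)) tcp+20mm (np.float64(275.4901734319847), np.float64(256.42748592233534))
(np.float64(282.003731847231), np.float64(347.4096161655398)) (np.float64(281.4712797052001), np.float64(321.9673172712783)) (np.float64(253.82957183932862), np.float64(161.6178471006913)) (np.float64(190.15892452449793), np.float64(231.03106629390695))
(np.float64(280.64091802695975), np.float64(264.64110892839057)) (np.float64(280.2163622338073), np.float64(246.30836068047572)) (np.float64(268.5831249317121), np.float64(160.09933987778965)) (np.float64(190.52746889709374), np.float64(209.58471213912722))
(np.float64(279.0059888564305), np.float64(165.3460732673611)) (np.float64(278.74105017523567), np.float64(157.36181754766446)) (np.float64(283.2261544238959), np.float64(158.59220827973942)) (np.float64(190.89284985108912), np.float64(188.32244381142445))
0.09 (np.float64(275.63811425419755), np.float64(239.3273361459439)) (np.float64(268.8383164130164), np.float64(166.9142220640038))
0.11 (np.float64(275.51434347327597), np.float64(254.19259503158298)) (np.float64(268.6207379703182), np.float64(162.38288301139224))
0.13 (np.float64(275.36123138814855), np.float64(272.58183655523914)) (np.float64(268.39854080591414), np.float64(157.75535339054574))
0.15 (np.float64(275.166941457349), np.float64(295.9166664618035)) (np.float64(268.1715762738166), np.float64(153.0285374656885))
```

View pics/c4.png

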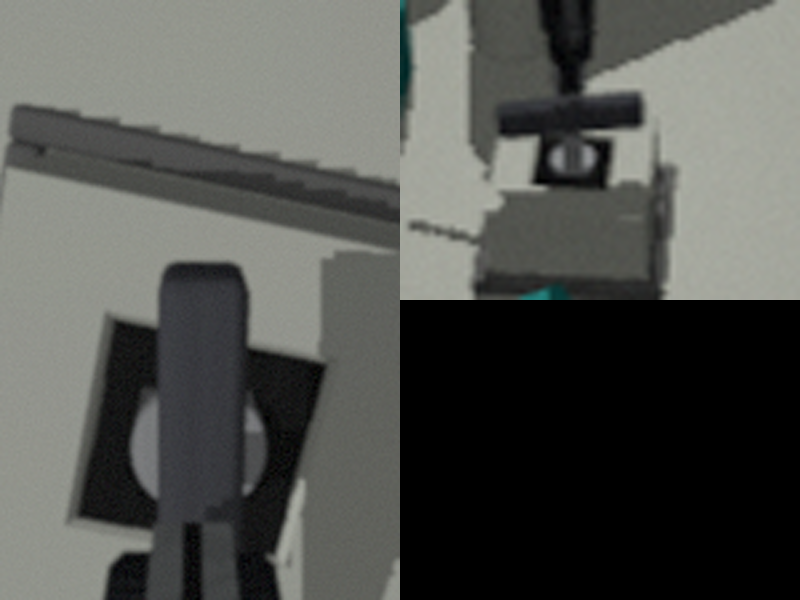

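```bash
python3 -c "
from h import *
d=dict(np.load('pics/w3.npz'));s=dict(np.load('pics/s3.npz'));w2=dict(np.load('pics/w2.npz'));s0=dict(np.load('pics/s0.npz'));w1=dict(np.load('pics/w1.npz'))
print(np.round(d['pose'],3),np.round(w2['pose'],3))
for z in(.122,.112,.102):print(z,proj(d,[.649,.204,z])[0]-proj(d,[.649,.220,z])[0],proj(d,[.649,.212,z]),proj(w2,[.649,.212,z]),proj(w2,[.549,.212,z]))
print('far end',cross(ray(w2,274.2,102),ray(d,281,159)))
print('far end w3/side',cross(ray(d,281,159),ray(s,235+240/5,140+95/5)))
g=cv2.cvtColor(d['pixels'],cv2.COLOR_BGR2GRAY)
for v in range(150,300,8): print(v,g[v,256:306:2])
"
```

```text
[[-0.018  0.952  0.305  0.678]
 [-1.    -0.017 -0.006  0.212]
 [-0.    -0.306  0.952  0.273]
 [ 0.     0.     0.     1.   ]] [[-0.006  0.952  0.306  0.651]
 [-1.    -0.006 -0.001  0.209]
 [ 0.001 -0.306  0.952  0.431]
 [ 0.     0.     0.     1.   ]]
0.122 35.2936415333715 (np.float64(279.0059888564305), np.float64(165.3460732673611)) (np.float64(272.8657435581672), np.float64(101.68087757534529)) (np.float64(273.885055524963), np.float64(210.3247873786682))
0.112 33.225682126875995 (np.float64(278.877095104292), np.float64(161.46170019996265)) (np.float64(272.9757827777944), np.float64(101.59045324899338)) (np.float64(273.9560757578405), np.float64(207.15567624972857))
0.102 31.386645267540246 (np.float64(278.7624693620867), np.float64(158.00731130627807)) (np.float64(273.0791485127881), np.float64(101.50551283423633)) (np.float64(274.0231716322581), np.float64(204.1616804022411))
far end (array([0.64856332, 0.21091506, 0.10256699]), np.float64(8.573762063279896e-05))
far end w3/side (array([0.64985035, 0.21149094, 0.12010837]), np.float64(0.003473112989545735))
150 [146 146 147 148 
[... 1111 characters left out ...]
 79 121 120 115  85  60  63  58  62  58  56  55  61  59  59  57  53  52
  46  37  53  79  74  51  17]
246 [22 21 29 73 74 61 62 60 56 57 60 56 56 55 56 55 51 50 44 34 35 19 18 24
 20]
254 [23 24 22 22 52 63 62 62 61 55 53 57 54 44 40 40 41 44 32 33 24 21 27 17
 20]
262 [136 133 128  88  67  65  65  64  60  24   7  10  33  58  62  62  62  64
  51  32  23  13  17  17  20]
270 [ 5 17 30 66 65 67 69 70 66 14 12 18 36 64 64 61 63 67 58 19  4  7 20 18
 25]
278 [19 18 55 65 64 66 67 65 61 21 21  7 31 64 59 65 62 68 67 39 15 14 11 16
 20]
286 [19 21 57 64 63 63 63 66 53 18 14  7 29 61 66 65 64 65 62 50 20 16 25 14
 18]
294 [13 37 68 67 68 68 69 65 46 17  8 18 14 53 61 63 60 65 61 61 25 16 11 14
 19]
```

Request:
apply_moves(
  plan=[
    [[0,0,0,0,0,-0.2,1],[0,0,0,0,0,-0.2,1],[0,0,0,0,0,-0.2,1],[0,0,0,0,0,-0.2,1]],
  ],
)

```text
clock: 4.48
tcp_pos: [0.6007, 0.2156, 0.1755]
orientation: [-3.139, 0.029, -0.008]
contact_force: [-0.7, -0.1, 0.3]
grip_width: -0.0002
```

```bash
python3 -c "
from h import *
st()
a=grab('side','s5.png');w=grab('wrist','w5.png')
p=r.get_obs()['tcp_pos'];print('tcp',proj(a,p),proj(w,p))
for h in(.0,.02,.04,.06): print(h,proj(a,p+[0,0,h]),proj(w,p+[0,0,h]),proj(w,p+[.011,0,h]))
cv2.imwrite('pics/c5.png',np.hstack([cv2.resize(a['pixels'][80:200,230:310],(400,600),interpolation=cv2.INTER_CUBIC),cv2.resize(w['pixels'][140:320,216:336],(400,600),interpolation=cv2.INTER_CUBIC)]))"
```

```text
t 4.48 p [0.6007 0.2156 0.1755] yaw -0.0182 tilt [0.0052 0.0021] F [-0.7 -0.1  0.3] m [-0.03  0.07 -0.01] w -0.0002 j [-0.13  0.46 -0.42  1.65  0.21  1.07 -2.21]
tcp (np.float64(267.80168902884134), np.float64(147.80016878319324)) (np.float64(276.56772872542956), np.float64(241.4952073480967))
0.0 (np.float64(267.80168902884134), np.float64(147.80016878319324)) (np.float64(276.56772872542956), np.float64(241.4952073480967)) (np.float64(276.212021827717), np.float64(223.9011926410936))
0.02 (np.float64(267.5628853519125), np.float64(142.8539577412963)) (np.float64(276.5237005557391), np.float64(256.605235699787)) (np.float64(276.12852907961224), np.float64(237.38847814905705))
0.04 (np.float64(267.31878045505766), np.float64(137.7979454062598)) (np.float64(276.46916996820266), np.float64(275.31958902182765)) (np.float64(276.0246945604385), np.float64(254.16174094693676))
0.06 (np.float64(267.06919583371797), np.float64(132.62843450996928)) (np.float64(276.39987022381735), np.float64(299.10256954970106)) (np.float64(275.89205310777936), np.float64(275.5884298847658))
```

View pics/c5.png

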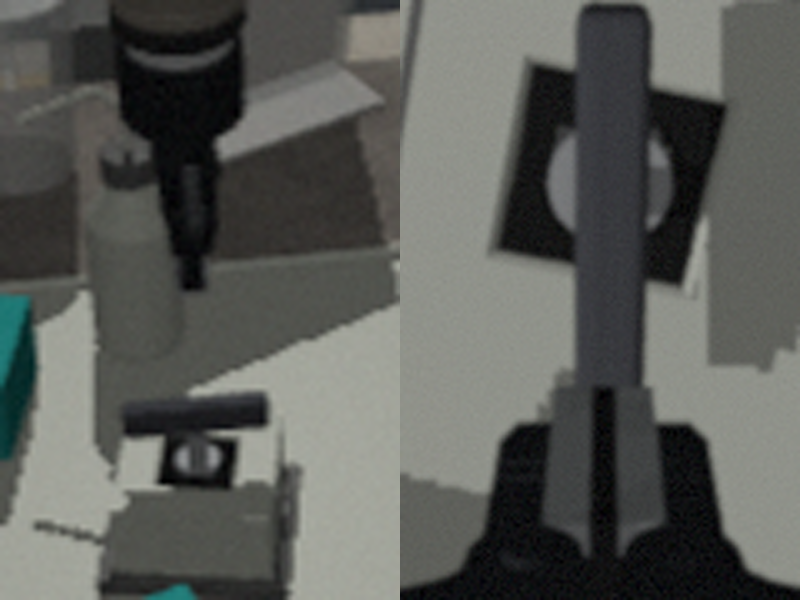

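The side view shows the shut fingertips at about (268,138), and the wrist view puts them at row 256. Both are some 40 mm behind the reported TCP, which explains the missed grasp. I'll open the fingers, go 40 mm lower and grip again.

Request:
apply_moves(
  plan=[
    [[0,0,0,0,0.006,0,-1],[0,0,0,0,0.006,0,-1],[0,0,0,0,0.006,0,-1],[0,0,0,0,0.006,0,-1],[0,0,0,0,0.006,0,-1],[0,0,0,0,0.006,0.1,-1],[0,0,0,0,0.006,0.18,-1],[0,0,0,0,0.006,0.22,-1],[0,0,0,0,0.006,0.26,-1],[0,0,0,0,0.006,0.28,-1],[0,0,0,0,0.006,0.3,-1],[0,0,0,0,0.006,0.3,-1]],
  ],
)

```text
clock: 5.58
tcp_pos: [0.5983, 0.212, 0.0514]
orientation: [3.141, -0.028, -0.003]
contact_force: [-0.3, -0.7, 0.2]
grip_width: 0.0853
```

Request:
apply_moves(
  plan=[
    [[0,0,0,0,0,0,1],[0,0,0,0,0,0,1],[0,0,0,0,0,0,1],[0,0,0,0,0,0,1],[0,0,0,0,0,0,1],[0,0,0,0,0,0,1],[0,0,0,0,0,0,1],[0,0,0,0,0,0,1],[0,0,0,0,0,0,1]],
  ],
  force=110,
)

```text
clock: 6.33
tcp_pos: [0.5993, 0.2126, 0.0533]
orientation: [-3.141, 0.028, -0.001]
contact_force: [-2.1, -0.5, 5.9]
grip_width: 0.0146
```

```bash
python3 -c "
from h import *
st()"
```

```text
t 6.33 p [0.5993 0.2126 0.0533] yaw -0.018 tilt [0.0009 0.0006] F [-2.1 -0.5  5.9] m [0.14 0.23 0.01] w 0.0146 j [-0.16  0.6  -0.38  1.75  0.28  0.85 -2.26]
```

Request:
apply_moves(
  plan=[
    [[0,0,-0.036,0,0,0,1],[0,0,-0.072,0,0,-0.001,1],[0,0,-0.108,0,0,-0.002,1],[0,0,-0.144,0,0,-0.003,1],[0,0,-0.18,0,0,-0.004,1],[0,0,-0.216,0,0,-0.005,1]],
  ],
)

```text
clock: 6.83
tcp_pos: [0.5984, 0.2119, 0.0538]
orientation: [-2.969, -1.026, 0.002]
contact_force: [-0.3, 1.2, -3.7]
grip_width: 0.0148
```

```bash
python3 -c "
from h import *
st()"
```

```text
t 6.83 p [0.5984 0.2119 0.0538] yaw 0.6653 tilt [-0.0012 -0.0001] F [-0.3  1.2 -3.7] m [ 0.3  -0.07 -0.31] w 0.0148 j [-0.05  0.63 -0.55  1.74  0.4   0.89 -1.67]
```

Request:
apply_moves(
  plan=[
    [[0,0,-0.036,0,0,-0.001,1],[0,0,-0.072,0,0,-0.002,1],[0,0,-0.108,0,0,-0.003,1],[0,0,-0.108,0,0,-0.003,1],[0,0,-0.072,0,0,-0.004,1],[0,0,-0.036,0,0,-0.005,1],[0,0,0,0,0,-0.006,1],[0,0,0.036,0,0,-0.007,1],[0,0,0.072,0,0,-0.008,1],[0,0,0.108,0,0,-0.009,1],[0,0,0.144,0,0,-0.01,1],[0,0,0.18,0,0,-0.011,1]],
  ],
)

```text
clock: 7.83
tcp_pos: [0.5984, 0.2117, 0.058]
orientation: [3.138, 0.136, -0.002]
contact_force: [1.0, 0.1, -6.0]
grip_width: 0.0143
```

```bash
python3 -c "
from h import *
st()
a=grab('side','s6.png')['pixels'];w=grab('wrist','w6.png')['pixels']
cv2.imwrite('pics/c6.png',np.hstack([cv2.resize(a[130:220,220:310],(400,400),interpolation=cv2.INTER_CUBIC),cv2.resize(w[:,70:490],(400,400))]))"
```

```text
t 7.83 p [0.5984 0.2117 0.058 ] yaw 0.0865 tilt [-0.0009 -0.0008] F [ 1.   0.1 -6. ] m [ 0.2  -0.28  0.31] w 0.0143 j [-0.14  0.59 -0.41  1.74  0.3   0.87 -2.17]
```

View pics/c6.png

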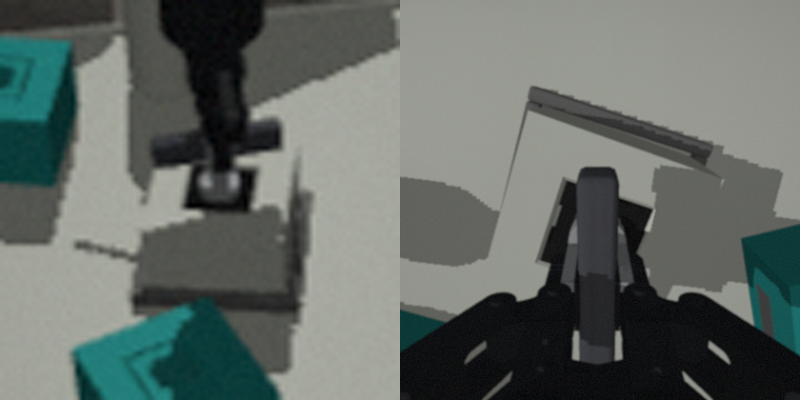

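The side view shows the block still seated in its nest, and the wrist view shows the bar held squarely between the pads. I'll continue the strokes.

Request:
apply_moves(
  plan=[
    [[0,0,-0.036,0,0,0,1],[0,0,-0.072,0,0,-0.001,1],[0,0,-0.108,0,0,-0.002,1],[0,0,-0.144,0,0,-0.003,1],[0,0,-0.18,0,0,-0.004,1],[0,0,-0.216,0,0,-0.005,1],[0,0,-0.252,0,0,-0.006,1],[0,0,-0.288,0,0,-0.007,1],[0,0,-0.324,0,0,-0.008,1],[0,0,-0.36,0,0,-0.009,1],[0,0,-0.396,0,0,-0.01,1]],
  ],
)

```text
clock: 8.85
tcp_pos: [0.5987, 0.212, 0.0624]
orientation: [-2.457, -1.957, 0.001]
contact_force: [1.1, 1.4, -5.7]
grip_width: 0.0145
```

Request:
apply_moves(
  plan=[
    [[0,0,0.036,0,0,0,1],[0,0,0.072,0,0,-0.001,1],[0,0,0.108,0,0,-0.002,1],[0,0,0.144,0,0,-0.003,1],[0,0,0.18,0,0,-0.004,1],[0,0,0.216,0,0,-0.005,1],[0,0,0.252,0,0,-0.006,1],[0,0,0.288,0,0,-0.007,1],[0,0,0.324,0,0,-0.008,1],[0,0,0.36,0,0,-0.009,1],[0,0,0.396,0,0,-0.01,1]],
  ],
)

```text
clock: 9.77
tcp_pos: [0.5986, 0.2119, 0.0664]
orientation: [3.138, 0.144, -0.001]
contact_force: [0.5, 0.1, -5.5]
grip_width: 0.0146
```

```bash
python3 -c "
from h import *
st()"
```

```text
t 9.77 p [0.5986 0.2119 0.0664] yaw 0.0917 tilt [-0.0007 -0.0005] F [ 0.5  0.1 -5.5] m [ 0.24 -0.14  0.25] w 0.0146 j [-0.13  0.59 -0.42  1.74  0.3   0.88 -2.16]
```

Request:
apply_moves(
  plan=[
    [[0,0,-0.036,0,0,0,1],[0,0,-0.072,0,0,-0.001,1],[0,0,-0.108,0,0,-0.002,1],[0,0,-0.144,0,0,-0.003,1],[0,0,-0.18,0,0,-0.004,1],[0,0,-0.216,0,0,-0.005,1],[0,0,-0.252,0,0,-0.006,1],[0,0,-0.288,0,0,-0.007,1],[0,0,-0.324,0,0,-0.008,1],[0,0,-0.36,0,0,-0.009,1],[0,0,-0.396,0,0,-0.01,1]],
  ],
)

```text
clock: 10.68
tcp_pos: [0.5987, 0.212, 0.0705]
orientation: [-2.457, -1.957, 0.001]
contact_force: [1.3, 1.5, -5.3]
grip_width: 0.0144
```

Request:
apply_moves(
  plan=[
    [[0,0,0.036,0,0,0,1],[0,0,0.072,0,0,-0.001,1],[0,0,0.108,0,0,-0.002,1],[0,0,0.144,0,0,-0.003,1],[0,0,0.18,0,0,-0.004,1],[0,0,0.216,0,0,-0.005,1],[0,0,0.252,0,0,-0.006,1],[0,0,0.288,0,0,-0.007,1],[0,0,0.324,0,0,-0.008,1],[0,0,0.36,0,0,-0.009,1],[0,0,0.396,0,0,-0.01,1]],
  ],
)

```text
clock: 11.6
tcp_pos: [0.5985, 0.2119, 0.0744]
orientation: [3.138, 0.144, -0.001]
contact_force: [-0.6, 1.1, -5.6]
grip_width: 0.0142
```

```bash
python3 -c "
from h import *
st()
a=grab('side','s7.png')['pixels'];b=cv2.imread('pics/s6.png')
# block front bottom edge / body shift check against s6 by phase correlation of block front face
f=lambda i:np.float32(cv2.cvtColor(i[176:204,246:294],cv2.COLOR_BGR2GRAY))
print(cv2.phaseCorrelate(f(b),f(a)))"
```

```text
t 11.6 p [0.5985 0.2119 0.0744] yaw 0.0916 tilt [-0.0008 -0.0004] F [-0.6  1.1 -5.6] m [ 0.24 -0.19  0.25] w 0.0142 j [-0.13  0.58 -0.43  1.73  0.29  0.9  -2.16]
((-0.3094818763589977, 0.007552762830442816), 0.7780380010604858)
```

Request:
apply_moves(
  plan=[
    [[0,0,-0.036,0,0,0,1],[0,0,-0.072,0,0,-0.001,1],[0,0,-0.108,0,0,-0.002,1],[0,0,-0.144,0,0,-0.003,1],[0,0,-0.18,0,0,-0.004,1],[0,0,-0.216,0,0,-0.005,1],[0,0,-0.252,0,0,-0.006,1],[0,0,-0.288,0,0,-0.007,1],[0,0,-0.324,0,0,-0.008,1],[0,0,-0.36,0,0,-0.009,1],[0,0,-0.396,0,0,-0.01,1]],
  ],
)

```text
clock: 12.57
tcp_pos: [0.5986, 0.2122, 0.0786]
orientation: [-2.454, -1.96, 0.0]
contact_force: [0.2, 2.6, -5.6]
grip_width: 0.0144
```

Request:
apply_moves(
  plan=[
    [[0,0,0.036,0,0,0,1],[0,0,0.072,0,0,-0.001,1],[0,0,0.108,0,0,-0.002,1],[0,0,0.144,0,0,-0.003,1],[0,0,0.18,0,0,-0.004,1],[0,0,0.216,0,0,-0.005,1],[0,0,0.252,0,0,-0.006,1],[0,0,0.288,0,0,-0.007,1],[0,0,0.324,0,0,-0.008,1],[0,0,0.36,0,0,-0.009,1],[0,0,0.396,0,0,-0.01,1]],
  ],
)

```text
clock: 13.48
tcp_pos: [0.599, 0.2119, 0.0832]
orientation: [3.138, 0.146, 0.0]
contact_force: [-0.4, -0.2, -1.8]
grip_width: 0.0146
```

```bash
python3 -c "
from h import *
st()"
```

```text
t 13.48 p [0.599  0.2119 0.0832] yaw 0.0931 tilt [ 0.0001 -0.0002] F [-0.4 -0.2 -1.8] m [ 0.01 -0.    0.01] w 0.0146 j [-0.12  0.57 -0.43  1.73  0.29  0.91 -2.15]
```

Request:
apply_moves(
  plan=[
    [[0,0,0,0,0,-0.01,1],[0,0,0,0,0,-0.02,1],[0,0,0,0,0,-0.03,1],[0,0,0,0,0,-0.045,1],[0,0,0,0,0,-0.065,1],[0,0,0,0,0,-0.1,1],[0,0,0,0,0,-0.15,1],[0,0,0,0,0,-0.2,1],[0,0,0,0,0,-0.2,1]],
  ],
)

```text
clock: 14.23
tcp_pos: [0.6016, 0.2137, 0.1687]
orientation: [-3.135, -0.15, -0.012]
contact_force: [0.8, 1.1, -0.5]
grip_width: 0.0144
```

```bash
python3 -c "
from h import *
st();tgt(.521,-.162,.163,-.44);tgt(.5,.02,.163,-.2)
s=grab('side','s8.png');t=grab('top','t8.png');w=grab('wrist','w8.png')
cv2.imwrite('pics/c8.png',np.hstack([cv2.resize(s['pixels'][90:210,220:310],(300,400),interpolation=cv2.INTER_CUBIC),cv2.resize(w['pixels'][60:360,140:440],(400,400))]))"
```

```text
t 14.23 p [0.6016 0.2137 0.1687] yaw 0.0957 tilt [0.0074 0.0032] F [ 0.8  1.1 -0.5] m [ 0.07 -0.05  0.06] w 0.0144 j [-0.1   0.48 -0.46  1.66  0.24  1.06 -2.11]
now [0.6016 0.2137 0.1687] j [-0.1   0.48 -0.46  1.66  0.24  1.06 -2.11] row [-0.0014, -0.0022, 0.1705, -0.2905, 0.9157, 0.0097]
now [0.6016 0.2137 0.1687] j [-0.1   0.48 -0.46  1.66  0.24  1.06 -2.11] row [-0.0011, -0.0023, 0.0941, -0.2993, 0.4578, 0.0107]
```

View pics/c8.png

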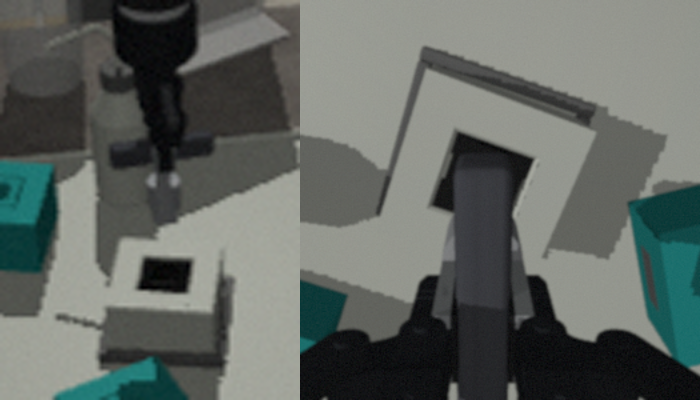

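The side view shows the key hanging clear above the block, with the block still in its nest and the well open at (163,275) in the crop. Now I'll carry it over to the valve.

Request:
apply_moves(
  plan=[
    [[0,0,0.03,-0.04,0.09,0,1],[0,0,0.06,-0.07,0.18,0,1],[0,0,0.09,-0.1,0.28,0,1],[0,0,0.12,-0.14,0.38,0,1],[0,0,0.15,-0.17,0.48,0,1],[0,0,0.169,-0.2,0.58,0,1],[0,0,0.169,-0.22,0.68,0,1],[0,0,0.169,-0.25,0.78,0,1],[0,0,0.169,-0.27,0.87,0,1],[0,0,0.169,-0.28,0.913,0,1],[0,0,0.169,-0.28,0.913,0,1],[0,0,0.169,-0.28,0.913,0,1]],
  ],
)

```text
clock: 15.38
tcp_pos: [0.5209, -0.1631, 0.1619]
orientation: [3.066, -0.684, -0.003]
contact_force: [-0.5, 1.5, -1.0]
grip_width: 0.0143
```

Request:
apply_moves(
  plan=[
    [[0,0,0,0,0,0,1],[0,0,0,0,0,0,1],[0,0,0,0,0,0,1]],
  ],
)

```text
clock: 15.63
tcp_pos: [0.5223, -0.1603, 0.1628]
orientation: [-3.068, 0.675, 0.001]
contact_force: [-0.8, 0.2, -2.0]
grip_width: 0.0143
```

Run:
```python
from h import *
st();tgt(.5213,-.162,.105,-.44)
# refine slot from the first top frame (subpixel) at z=.056
d=dict(np.load('pics/t0.npz'));x0,y0=338,233
g=cv2.cvtColor(d['pixels'],cv2.COLOR_BGR2GRAY)[y0:y0+22,x0:x0+22]
g=cv2.resize(g,None,fx=8,fy=8,interpolation=cv2.INTER_CUBIC)
th=cv2.threshold(g,0,255,cv2.THRESH_OTSU+cv2.THRESH_BINARY_INV)[1]
for c in cv2.findContours(th,cv2.RETR_EXTERNAL,cv2.CHAIN_APPROX_NONE)[0]:
    if cv2.contourArea(c)<2000: continue
    b=(cv2.boxPoints(cv2.minAreaRect(c))+.5)/8-.5+[x0,y0]
    W=np.array([onz(d,u,v,.056) for u,v in b]);print('top',W.mean(0),[(round(np.linalg.norm(e),4),round(np.arctan2(e[1],e[0]),3)) for e in np.diff(W,axis=0)])
```

```text
t 15.63 p [ 0.5223 -0.1603  0.1628] yaw -0.4332 tilt [-0.0004  0.0006] F [-0.8  0.2 -2. ] m [-0.03  0.03 -0.01] w 0.0143 j [ 0.39  0.31 -0.25  1.88  0.09  0.96 -1.91]
now [ 0.5223 -0.1603  0.1628] j [ 0.39  0.31 -0.25  1.88  0.09  0.96 -1.91] row [-0.0001, 0.0002, 0.0022, -0.0003, 0.0049, 0.1444]
top [ 0.52197951 -0.16149416  0.056     ] [(np.float64(0.0289), np.float64(-0.452)), (np.float64(0.0142), np.float64(-2.016)), (np.float64(0.0288), np.float64(2.689))]
```

Request:
apply_moves(
  plan=[
    [[0,0,0.006,0.001,0.0035,0.05,1],[0,0,0.006,0.001,0.0035,0.1,1],[0,0,0.006,0.001,0.0035,0.14,1],[0,0,0.006,0.001,0.0035,0.16,1],[0,0,0.006,0.001,0.0035,0.175,1],[0,0,0.006,0.001,0.0035,0.175,1],[0,0,0.006,0.001,0.0035,0.18,1],[0,0,0.006,0.001,0.0035,0.184,1],[0,0,0.006,0.001,0.0035,0.188,1],[0,0,0.006,0.001,0.0035,0.192,1]],
  ],
)

```text
clock: 16.47
tcp_pos: [0.5223, -0.1636, 0.0867]
orientation: [3.061, -0.708, 0.002]
contact_force: [-0.1, -0.1, -0.4]
grip_width: 0.0146
```

```bash
python3 -c "
from h import *
st()"
```

```text
t 16.47 p [ 0.5223 -0.1636  0.0867] yaw -0.4549 tilt [ 0.0012 -0.0004] F [-0.1 -0.1 -0.4] m [0.02 0.02 0.02] w 0.0146 j [ 0.38  0.41 -0.23  1.95  0.13  0.8  -1.95]
```

Request:
apply_moves(
  plan=[
    [[0,0,0,-0.0015,-0.0034,0,1],[0,0,0,-0.0015,-0.0034,0.004,1],[0,0,0,-0.0015,-0.0034,0.008,1],[0,0,0,-0.0015,-0.0034,0.012,1],[0,0,0,-0.0015,-0.0034,0.016,1],[0,0,0,-0.0015,-0.0034,0.02,1]],
  ],
)

```text
clock: 16.97
tcp_pos: [0.5218, -0.162, 0.078]
orientation: [3.061, -0.708, -0.0]
contact_force: [0.0, 0.9, -1.5]
grip_width: 0.0147
```

```bash
python3 -c "
from h import *
st()"
```

```text
t 16.97 p [ 0.5218 -0.162   0.078 ] yaw -0.4549 tilt [-0.0001 -0.    ] F [ 0.   0.9 -1.5] m [-0.01 -0.03 -0.01] w 0.0147 j [ 0.37  0.42 -0.23  1.95  0.13  0.78 -1.96]
```

Request:
apply_moves(
  plan=[
    [[0,0,0,0,0,0.005,1],[0,0,0,0,0,0.01,1],[0,0,0,0,0,0.015,1],[0,0,0,0,0,0.02,1],[0,0,0,0,0,0.025,1],[0,0,0,0,0,0.028,1],[0,0,0,0,0,0.03,1],[0,0,0,0,0,0.03,1]],
  ],
)

```text
clock: 17.63
tcp_pos: [0.5218, -0.1619, 0.066]
orientation: [3.061, -0.708, -0.001]
contact_force: [1.0, -0.4, -1.8]
grip_width: 0.0143
```

```bash
python3 -c "
from h import *
st()"
```

```text
t 17.63 p [ 0.5218 -0.1619  0.066 ] yaw -0.4547 tilt [-0.0003  0.0001] F [ 1.  -0.4 -1.8] m [-0.    0.04  0.  ] w 0.0143 j [ 0.37  0.44 -0.23  1.96  0.14  0.76 -1.97]
```

Request:
apply_moves(
  plan=[
    [[0,0,0,0,0,0.002,1],[0,0,0,0,0,0.004,1],[0,0,0,0,0,0.005,1],[0,0,0,0,0,0.005,1]],
  ],
)

```text
clock: 17.97
tcp_pos: [0.5223, -0.162, 0.0654]
orientation: [3.06, -0.708, 0.001]
contact_force: [-2.7, 1.3, 9.9]
grip_width: 0.0142
```

```bash
python3 -c "
from h import *
st()"
```

```text
t 17.97 p [ 0.5223 -0.162   0.0654] yaw -0.4549 tilt [ 0.0007 -0.0004] F [-2.7  1.3  9.9] m [ 0.14  0.77 -0.07] w 0.0142 j [ 0.37  0.44 -0.23  1.96  0.14  0.75 -1.97]
```

Request:
apply_moves(
  plan=[
    [[0,0,-0.034,0,0,-0.001,1],[0,0,-0.068,0,0,-0.001,1],[0,0,-0.102,0,0,-0.001,1],[0,0,-0.136,0,0,-0.001,1],[0,0,-0.17,0,0,-0.001,1],[0,0,-0.204,0,0,-0.001,1],[0,0,-0.238,0,0,-0.001,1],[0,0,-0.272,0,0,-0.001,1],[0,0,-0.306,0,0,-0.001,1],[0,0,-0.335,0,0,-0.001,1],[0,0,-0.335,0,0,-0.001,1]],
  ],
)

```text
clock: 18.88
tcp_pos: [0.5226, -0.162, 0.0654]
orientation: [3.0, 0.93, 0.002]
contact_force: [-1.2, 0.7, 4.2]
grip_width: 0.0145
```

```bash
python3 -c "
from h import *
st()"
```

```text
t 18.88 p [ 0.5226 -0.162   0.0654] yaw 0.6014 tilt [ 0.0013 -0.    ] F [-1.2  0.7  4.2] m [ 0.12  0.23 -0.02] w 0.0145 j [ 0.57  0.47 -0.48  1.95  0.3   0.79 -1.05]
```

Request:
apply_moves(
  plan=[
    [[0,0,-0.02,0,0,0,1],[0,0,-0.04,0,0,0,1]],
  ],
)

```text
clock: 19.05
tcp_pos: [0.5225, -0.1619, 0.0654]
orientation: [2.937, 1.113, 0.002]
contact_force: [-1.2, 1.2, 5.4]
grip_width: 0.0145
```

```bash
python3 -c "
from h import *
st()"
```

```text
t 19.05 p [ 0.5225 -0.1619  0.0654] yaw 0.7243 tilt [ 0.0012 -0.0003] F [-1.2  1.2  5.4] m [ 0.21  0.31 -0.13] w 0.0145 j [ 0.59  0.48 -0.5   1.95  0.32  0.79 -0.94]
```

Request:
apply_moves(
  plan=[
    [[0,0,-0.02,0,0,0,1],[0,0,-0.035,0,0,0,1]],
  ],
)

```text
clock: 19.22
tcp_pos: [0.5225, -0.1618, 0.0654]
orientation: [2.871, 1.273, 0.002]
contact_force: [-1.3, 1.4, 5.4]
grip_width: 0.0147
```

```bash
python3 -c "
from h import *
st()"
```

```text
t 19.22 p [ 0.5225 -0.1618  0.0654] yaw 0.8346 tilt [ 0.0011 -0.0001] F [-1.3  1.4  5.4] m [ 0.21  0.38 -0.16] w 0.0147 j [ 0.61  0.48 -0.53  1.95  0.33  0.8  -0.85]
```

Request:
apply_moves(
  plan=[
    [[0,0,-0.02,0,0,0,1],[0,0,-0.03,0,0,0,1]],
  ],
)

```text
clock: 19.38
tcp_pos: [0.5224, -0.1617, 0.0654]
orientation: [2.808, 1.407, 0.001]
contact_force: [-2.3, 1.9, 6.5]
grip_width: 0.0142
```

```bash
python3 -c "
from h import *
st()"
```

```text
t 19.38 p [ 0.5224 -0.1617  0.0654] yaw 0.9289 tilt [ 0.001  -0.0001] F [-2.3  1.9  6.5] m [ 0.3   0.35 -0.15] w 0.0142 j [ 0.62  0.49 -0.55  1.95  0.35  0.8  -0.76]
```

Request:
apply_moves(
  plan=[
    [[0,0,-0.01,0,0,0,1],[0,0,-0.02,0,0,0,1]],
  ],
)

```text
clock: 19.55
tcp_pos: [0.5224, -0.1618, 0.0654]
orientation: [2.764, 1.492, 0.001]
contact_force: [-2.0, 1.8, 6.2]
grip_width: 0.0143
```

```bash
python3 -c "
from h import *
st()"
```

```text
t 19.55 p [ 0.5224 -0.1618  0.0654] yaw 0.9896 tilt [ 0.001  -0.0001] F [-2.   1.8  6.2] m [ 0.29  0.43 -0.58] w 0.0143 j [ 0.63  0.49 -0.57  1.94  0.36  0.81 -0.71]
```

Request:
apply_moves(
  plan=[
    [[0,0,0.008,0,0,-0.001,1],[0,0,0.015,0,0,-0.002,1],[0,0,0.015,0,0,-0.002,0.6],[0,0,0.015,0,0,-0.002,0],[0,0,0.015,0,0,-0.002,-1],[0,0,0.015,0,0,-0.002,-1],[0,0,0.015,0,0,-0.002,-1],[0,0,0.015,0,0,-0.002,-1],[0,0,0.015,0,0,-0.002,-1],[0,0,0.015,0,0,-0.002,-1]],
  ],
)

```text
clock: 20.38
tcp_pos: [0.5219, -0.162, 0.0654]
orientation: [2.799, 1.427, 0.0]
contact_force: [0.4, 0.2, 0.9]
grip_width: 0.0853
```

Request:
apply_moves(
  plan=[
    [[0,0,0,0,0,-0.01,-1],[0,0,0,0,0,-0.03,-1],[0,0,0,0,0,-0.06,-1],[0,0,0,0,0,-0.1,-1],[0,0,0,0,0,-0.16,-1],[0,0,0,0,0,-0.24,-1],[0,0,0,0,0,-0.32,-1],[0,0,0,0,0,-0.36,-1],[0,0,0,0,0,-0.36,-1],[0,0,0,0,0,-0.36,-1],[0,0,0,0,0,-0.36,-1]],
  ],
)

```text
clock: 21.3
tcp_pos: [0.5213, -0.162, 0.2092]
orientation: [-2.799, -1.427, 0.001]
contact_force: [0.7, -0.3, 0.2]
grip_width: 0.0853
```

Run:
```python
from h import *
st()
s=grab('side','s9.png');t=grab('top','t9.png');w=grab('wrist','w9.png')
for d in(s,w,t): print([np.round(proj(d,X)) for X in([.522,-.162,.123],[.522,-.162,.056],[.552,-.123,.123+.011],[.492,-.201,.123+.011])])
cv2.imwrite('pics/c9.png',np.hstack([cv2.resize(s['pixels'][220:310,210:310],(400,360),interpolation=cv2.INTER_CUBIC),cv2.resize(w['pixels'][:,40:520],(400,360))]))
s0=cv2.imread('pics/s0.png')
for n,(a,b,c,e) in dict(jar=(205,245,322,352),bottle=(100,150,245,270),beaker=(330,385,265,308)).items(): print(n,cv2.absdiff(s0[a:b,c:e],s['pixels'][a:b,c:e]).mean())
```

```text
t 21.3 p [ 0.5213 -0.162   0.2092] yaw 0.9432 tilt [-0.0006 -0.0002] F [ 0.7 -0.3  0.2] m [-0.02 -0.04 -0.01] w 0.0853 j [ 0.7   0.31 -0.62  1.81  0.21  1.08 -0.63]
[array([257., 249.]), array([259., 264.]), array([267., 234.]), array([247., 259.])]
[array([277., 198.]), array([277., 180.]), array([279., 139.]), array([276., 258.])]
[array([352., 243.]), array([348., 243.]), array([335., 229.]), array([370., 256.])]
jar 7.259166666666666
bottle 42.2912
beaker 7.6582100070472165
```

View pics/c9.png

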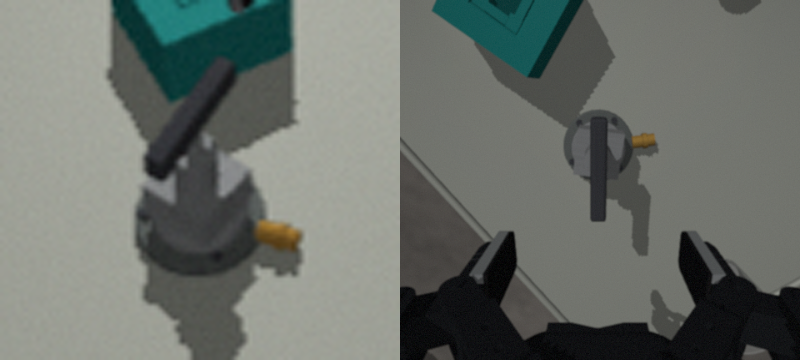

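The side view shows the key upright on the valve, with the bar centre near (257,249) as predicted. The wrist view shows the bar along tool x and the fingers clear. The bottle patch in the side view differs from the start, possibly because the arm or its shadow is there, so I'll check it in the top view before handing in.

Run:
```python
from h import *
a=cv2.imread('pics/t0.png');b=cv2.imread('pics/t9.png')
for n,(y0,y1,x0,x1) in dict(bottle=(200,255,62,100),jar=(125,160,282,315),beaker=(208,248,442,492),nest=(185,245,168,232)).items(): print(n,cv2.absdiff(a[y0:y1,x0:x1],b[y0:y1,x0:x1]).mean())
s=cv2.imread('pics/s9.png');s0=cv2.imread('pics/s8.png');z=cv2.imread('pics/s0.png')
print(s[100:150,245:270].mean((0,1)),z[100:150,245:270].mean((0,1)),cv2.absdiff(z[105:150,247:262],s0[105:150,247:262]).mean())
```

```text
bottle 6.072567783094099
jar 6.317171717171717
beaker 10.433333333333334
nest 19.162065972222223
[35.5944 38.0992 39.3544] [76.0864 80.7728 80.5728] 11.332839506172839
```

```bash
python3 -c "
from h import *
print(r.hand_in());st()"
```

```text
the job is handed in; nothing more can be done
None
the job is handed in; nothing more can be done
```

I twisted the key out of its bush, put it in the valve slot, turned the valve to its stop and left the key standing there. The job is handed in, with no verdict reported. The clock read about 21 s of the 64 allowed.

- **First grasp missed:** the fingers closed on nothing. The camera views showed the real fingertips about 40 mm behind the reported TCP. I went 40 mm lower and the second grip held, with no contact force from the miss.
- **Drawing the key:** I used about eight strokes of 1.0 to 1.2 rad at roughly 3.5 mm per rad, pulling at 6 N or less. The key came free after about 30 mm. The camera views showed the block still flat in its nest.
- **Valve:** the blade seated with contact at the expected height (TCP 0.0654 m against 0.0653 m). I turned it anticlockwise until the moment rose from 0.15 to 0.58 N m, at a key angle of 0.99 rad. I took that as the open stop, since the joint value itself can't be read.
- **Last checks:** the key stood upright with its bar where the projection predicted, and the gripper was open and well clear with no contact force.
- **Bystanders:** the wash bottle, jar and beaker looked unchanged in the top view. One check disagreed: the wash bottle's patch in the side view differed from the start. I put this down to the arm in front of it but did not confirm that.

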